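# Turn the topping carousel to the square canister

### The arm

A 6-joint arm with a two-finger parallel gripper is mounted at the origin on the work surface. World frame = base frame: x ahead of the robot, y to its left, z up, the work surface at z = 0. Lengths are in m, angles in rad, forces in N, time in s.
With the tool pointing down it reaches from about 0.325 to 0.775 m from the base axis. Payload 5.5 kg.
Tool frame: the origin (TCP) lies at the very end of the fingers, on their centre line; the grasp point (between the pads) lies 19 mm behind it; z points along the fingers, x is the direction in which the jaws open and shut, and the axes are right-handed (so a half turn about z gives the same grasp; the last joint's range is limited). The gripper opens to 85 mm and grips with 20 to 120 N. Pads are 22 mm wide; open, the fingers measure 114 mm over their backs; the gripper's body (76 mm by 85 mm) begins 54 mm behind the grasp point. The pads swing forward as they close: fully open they stand 13 mm farther back than shut.
Start: joints at [-1.364, 0.091, 1.231, -0, 1.82, -0.057], TCP at [0.156, -0.579, 0.231] pointing down, gripper open.
Joint ranges: [-2.87, 2.87], [-0.86, 2.18], [0.17, 2.46], [-1.51, 4.65], [0.06, 2.69], [-2.65, 2.65]. Speed limits (rad/s): [2.57, 2.57, 3.01, 3.14, 3.14, 3.14].

### API

Orientations are given as a unit quaternion [x, y, z, w].
In Python, from cell import robot gives the robot as it stands.
- The arm moves only by the tool jog_arm, never from a script. Its argument "plan" is a list of rows, each a list of 3 entries, a list of its own where there are three numbers: the shift along the world's x, y, z in mm, then the turn, a rotation vector about the world's x, y, z in rad, then the opening in per cent of the stroke, from 0 (shut) to 100 (fully open). A call has 1 to 20 rows; each row shifts and turns the pose as measured when the row begins; what a row does not reach is not made up. A row lasts 1/10 s, in which the tool goes at most 50 mm and 8.59 degrees, less where a joint would pass 70% of its speed; a pose out of reach is approached as far as the arm can. A call with a gripper value outside its range is refused whole. The fingers move at their own pace and stop on an object; the grip force is fixed at half the most. Time passes only in rows, so rows that do not move let the fingers close. It gives the time, the measured TCP pose, the force and the opening at its end, in the units of the state.
- robot.observe(): the state, without advancing time (a new reading comes with each control period).
- robot.capture(name): name is "scene" or "side" or "wrist"; returns (picture, depth): 384x512x3 uint8, blue, green, red; 384x512 float32, m along the optical axis (not along the pixel's ray), 0 where there is no reading.
- robot.camera_model(name): a dict with "intrinsics" (3x3 intrinsics, pixels), "R" (3x3) and "t" (3): a world point X has camera coordinates R X + t; the wrist camera has in their place "tool_from_camera" (4x4, takes a point from camera to tool coordinates, whose origin is the TCP and whose axes are the tool frame's). Camera axes: x right, y down, z forward; pixel columns grow to the right and rows downward; lengths in m; the calibration is good to about 2 mm. A picture is of the moment at which its call begins: read the wrist's pose just before it. camera_model takes no time and is no camera call.
- robot.close_job(): hands the job in, once; it reports no verdict.
Trained networks look in the newest picture that a camera, given by its name, has taken for a name from the list of things; names that differ only in an ending like _2 or _b are one class to them, and where a whole thing is asked for, a point or a joint stands for the part that bears it (a point fixed in the world has none). Each returns a list of dicts, best first, with "conf" (0 to 1); they miss things now and then, are a little off and sometimes report something else, mostly with a low value. They report only what shows in the picture. A call takes as long as a camera call. They do not tell look-alikes from the thing itself.
- robot.boxes_of(camera, label): "rect" ([left, top, right, bottom] in pixels, round what is visible of it).
The state is a dict: "t": time; "joint_positions": joint angles; "qvel": joint speeds; "tau": joint torques, N m; "position": TCP position; "tool_rot": TCP orientation; "wrist_force": force on the tool from outside, world axes, zero at the start; "moment": the same for the moment, N m; "opening": opening from 0.0 (shut) to 1.0 (fully open).
Only numpy, scipy, OpenCV 4.12 (cv2) and the standard library are available. Lean on these libraries where they do the work, as an engineer would, in place of code of your own. Each camera call takes 0.05 s, during which the arm holds its last target.

### The job

On the ice-cream bench, turn the topping carousel by pushing the upright tabs on its rim with your fingertips until the tall square canister comes to rest at the front, directly in line with the tongue that sticks out of the carousel's foot. Push gently without gripping anything, do not touch, lift or topple any of the containers riding on it, and leave the other things on the bench where they are. Finish with the hand clear of everything.

Things in the scene. Friction and masses are not known exactly. Their poses are not given: they have to be found in the camera images.
- base: Fixed foot of the carousel: a round black plate 220 mm across and 22 mm high, standing on the bench; its position and heading vary. Origin: centre of its underside, on the carousel's vertical turning axis. Its front is its own -x direction (roughly towards the robot): there a tongue 30 mm wide and 16 mm high sticks out along the bench, its end 235 mm from the axis, so it shows about 80 mm beyond the disc and 45 mm beyond the tabs.
- disc (a joint): Angle of the carousel's disc in its foot, rad, growing counter-clockwise seen from above; it turns freely either way without stops (for more than three turns) and stays where it is left: turning it takes only 1 to 2 N at the tabs. The disc is white, 310 mm across, with a flat top 45 mm above the bench with a black non-slip mat (230 mm across); mass about 1.3 kg. The containers stand loose on it and ride along by friction.
- canister: The tall square canister: white plastic, 42 x 42 mm, 90 mm high plus a round cap 30 mm wide and 15 mm high, about 0.3 kg. The only square container on the carousel. Origin: centre of its underside, about 66 mm from the carousel's axis.
- round_bottle: Round white bottle, 48 mm across, 105 mm high, loose on the disc, about 66 mm from the axis. Origin: centre of its underside.
- tab0 (a point): Middle of the top edge of rim tab 0, 165 mm from the axis, 87 mm above the bench. The tab is an upright white plate fixed to the disc, 50 mm long radially (from 140 to 190 mm from the axis, overhanging the disc), 8 mm thick, standing 42 mm above the disc. The six alike tabs stand 60 degrees apart, numbered counter-clockwise from above.
- tab1 (a point): Middle of the top edge of rim tab 1, 165 mm from the axis, 87 mm above the bench. The tab is an upright white plate fixed to the disc, 50 mm long radially (from 140 to 190 mm from the axis, overhanging the disc), 8 mm thick, standing 42 mm above the disc. The six alike tabs stand 60 degrees apart, numbered counter-clockwise from above.
- tab2 (a point): Middle of the top edge of rim tab 2, 165 mm from the axis, 87 mm above the bench. The tab is an upright white plate fixed to the disc, 50 mm long radially (from 140 to 190 mm from the axis, overhanging the disc), 8 mm thick, standing 42 mm above the disc. The six alike tabs stand 60 degrees apart, numbered counter-clockwise from above.
- tab3 (a point): Middle of the top edge of rim tab 3, 165 mm from the axis, 87 mm above the bench. The tab is an upright white plate fixed to the disc, 50 mm long radially (from 140 to 190 mm from the axis, overhanging the disc), 8 mm thick, standing 42 mm above the disc. The six alike tabs stand 60 degrees apart, numbered counter-clockwise from above.
- tab4 (a point): Middle of the top edge of rim tab 4, 165 mm from the axis, 87 mm above the bench. The tab is an upright white plate fixed to the disc, 50 mm long radially (from 140 to 190 mm from the axis, overhanging the disc), 8 mm thick, standing 42 mm above the disc. The six alike tabs stand 60 degrees apart, numbered counter-clockwise from above.
- tab5 (a point): Middle of the top edge of rim tab 5, 165 mm from the axis, 87 mm above the bench. The tab is an upright white plate fixed to the disc, 50 mm long radially (from 140 to 190 mm from the axis, overhanging the disc), 8 mm thick, standing 42 mm above the disc. The six alike tabs stand 60 degrees apart, numbered counter-clockwise from above.
- jar_a: Clear round jar with a white lid, 52 mm across, 66 mm high, loose on the disc, about 66 mm from the axis. Origin: centre of its underside.
- jar_b: Clear round jar with a steel lid, 52 mm across, 75 mm high, loose on the disc, about 66 mm from the axis. Origin: centre of its underside.
- jar_c: Clear round jar with a white lid, 52 mm across, 66 mm high, loose on the disc, about 66 mm from the axis. Origin: centre of its underside.
- tub_a: Lidded white tub, 158 x 108 mm, 63 mm high, loose on the bench to the left of the carousel. Origin: centre of its underside; x along its length. A bystander.
- tub_b: The same kind of lidded white tub, on the bench to the right of the carousel. A bystander.
- spatula: White spatula, 240 mm long, lying on the bench at the near right. Origin: its underside near the middle. A bystander.
- beaker: Steel beaker, 72 mm across, 90 mm high, on the bench at the near left. Origin: centre of its underside. A bystander.
Mind the look-alikes: they are no part of the job. What is shaped like the jar_c but green is not meant.

How it is judged:
At the end, for the whole second after the job is handed in: The square canister stands at the front, its centre within 12 mm sideways of the tongue's centre line and at least 40 mm from the axis; the disc is at rest (below 0.05 rad/s); all five containers stand still and upright (0.1 rad) on the disc, within 110 mm of its axis (y of canister in the frame of base between -0.012 and 0.012 m and x of canister in the frame of base below -0.04 m and velocity of joint disc between -0.05 and 0.05 rad/s and angle between each of canister, jar_a, jar_b, round_bottle, jar_c's own z axis and vertical below 0.1 rad and horizontal distance between each of canister, jar_a, jar_b, round_bottle, jar_c and base below 0.11 m and linear speed of each of canister, jar_a, jar_b, round_bottle, jar_c below 0.02 m/s); the robot touches nothing.
It fails at once if the robot touches a container on the carousel (more than 0.5 N) (contact force between any of the fingers, the arm and canister above 0.5 N or contact force between any of the fingers, the arm and jar_a above 0.5 N or contact force between any of the fingers, the arm and jar_b above 0.5 N or contact force between any of the fingers, the arm and round_bottle above 0.5 N or contact force between any of the fingers, the arm and jar_c above 0.5 N).
It fails at once if a container is lifted (20 mm) off the disc or toppled (0.35 rad) (height (world z) of any of canister, jar_a, jar_b, round_bottle, jar_c above 0.065 m or angle between any of canister, jar_a, jar_b, round_bottle, jar_c's own z axis and vertical above 0.35 rad).
It fails at once if the carousel is pushed or gripped roughly (more than 25 N) (contact force between the fingers and base above 25 N).
It fails at once if a bystander on the bench is moved more than 20 mm (distance of any of tub_a, tub_b, spatula, beaker from where it was at the start of the episode above 0.02 m).
It also fails if it takes over 54 s, if anything falls off the work surface, if the arm or the gripper's body presses on something with over 40 N, if the wrist force passes 120 N, or if a joint passes its speed limit or range.

## Working session

There is one attempt and no reset: what is moved stays moved. The work goes in short steps, Python scripts to look and compute and a tool call to move; the robot and the scene stay as the last step left them, time stands still between calls to the robot, and variables do not carry over. Pictures are saved under pics/ and viewed, and the job is handed in when it is done.

Besides the shell and the picture viewer there is one more tool, called after ">>>" as name(argument=value, ...), one argument or row to a line, values as JSON. jog_arm: Moves the arm, as the interface text tells. Its arguments: {"type":"object","properties":{"plan":{"type":"array","items":{"type":"array"}}},"required":["plan"]}

```bash
mkdir -p pics; ls; python3 - <<'E'
from cell import robot
import cv2,numpy as np
for n in ["scene","side"]:
    p,d=robot.capture(n); cv2.imwrite(f"pics/{n}0.png",p); np.save(f"pics/{n}0.npy",d)
    print(n,robot.camera_model(n))
print(robot.observe())
E
```

```text
pics
scene {'intrinsics': array([[433.9784467 ,   0.        , 258.87976587],
       [  0.        , 433.9784467 , 186.16494565],
       [  0.        ,   0.        ,   1.        ]]), 'R': array([[ 0.64165046,  0.76685103,  0.01497282],
       [ 0.53474353, -0.4332731 , -0.72548175],
       [-0.54984911,  0.47351232, -0.68807851]]), 't': array([-0.38335729, -0.2376915 ,  1.52487232])}
side {'intrinsics': array([[436.76889819,   0.        , 256.61692199],
       [  0.        , 436.76889819, 186.66173802],
       [  0.        ,   0.        ,   1.        ]]), 'R': array([[-0.93836382, -0.34561324, -0.00498234],
       [-0.19935174,  0.5529168 , -0.80903764],
       [ 0.28236894, -0.75817841, -0.58773572]]), 't': array([0.53509989, 0.17693182, 1.24467113])}
{'t': 0.1, 'joint_positions': array([-1.36371696e+00,  9.18136456e-02,  1.23174265e+00,  5.91619643e-06,
        1.81980637e+00, -5.67163709e-02]), 'qvel': array([ 0.00097629, -0.00077844, -0.00336038, -0.00015507,  0.00170248,
        0.00199418]), 'tau': array([ 2.59184948e-03, -4.60217214e+01, -4.19217896e+01,  2.15886666e-05,
        1.05794452e-02, -2.13282379e-05]), 'position': array([ 0.15638823, -0.5790061 ,  0.23025882]), 'tool_rot': array([ 7.93960726e-01, -6.07968406e-01, -6.69159439e-04, -5.79195750e-04]), 'wrist_force': array([-0.84623291, -0.65334232, -0.29858961]), 'moment': array([-0.03674462, -0.01170447, -0.04613865]), 'opening': 1.000923974337774}
```

View pics/scene0.png

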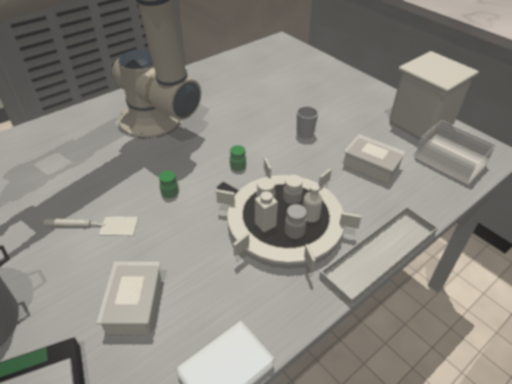

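View pics/side0.png

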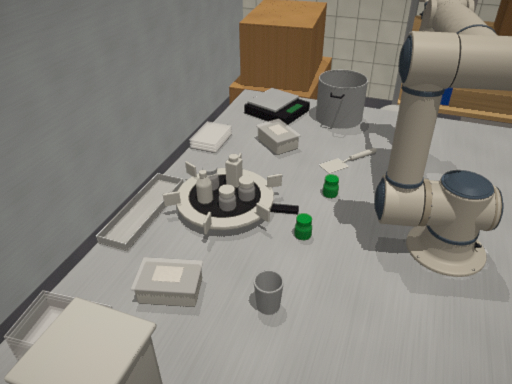

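```bash
cat > h.py <<'E'
import cv2,numpy as np
from cell import robot
def world(n,d):
    c=robot.camera_model(n);K=c["intrinsics"];h,w=d.shape
    u,v=np.meshgrid(np.arange(w),np.arange(h))
    P=np.stack([(u-K[0,2])/K[0,0]*d,(v-K[1,2])/K[1,1]*d,d],-1)
    X=(P-c["t"])@c["R"]; X[d<=0]=np.nan
    return X
def topdown(frames,zlo,zhi,x0=0.2,x1=0.95,y0=-0.5,y1=0.5,s=0.00125):
    H=int((x1-x0)/s);W=int((y1-y0)/s);im=np.zeros((H,W,3),np.uint8)
    for n,p,d in frames:
        X=world(n,d);m=(X[...,2]>zlo)&(X[...,2]<zhi)&(X[...,0]>x0)&(X[...,0]<x1-s)&(X[...,1]>y0+s)&(X[...,1]<y1)
        Q=X[m];im[((x1-Q[:,0])/s).astype(int).clip(0,H-1),((y1-Q[:,1])/s).astype(int).clip(0,W-1)]=p[m]
    return im
E
python3 - <<'E'
from h import *
f=[(n,cv2.imread(f"pics/{n}0.png"),np.load(f"pics/{n}0.npy")) for n in("scene","side")]
cv2.imwrite("pics/td0.png",topdown(f,-0.02,0.2))
E
```

```text
(no output)
```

View pics/td0.png

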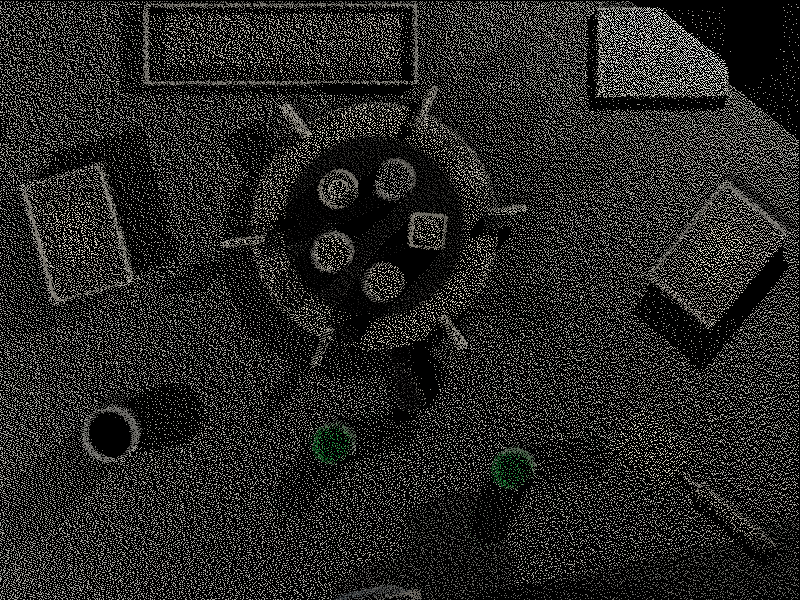

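The two fixed views agree. The square canister is at scene (266,210) and side (234,170), and at top-down (428,231), the only square top there. The tongue shows at top-down (408,380), and the green jars are look-alikes on the bench. Next I'll measure these precisely.

```bash
cat >> h.py <<'E'
from scipy.optimize import least_squares
def clouds(tag=None):
    out=[]
    for n in("scene","side"):
        if tag: p,d=cv2.imread(f"pics/{n}{tag}.png"),np.load(f"pics/{n}{tag}.npy")
        else: p,d=robot.capture(n)
        out.append((n,p,d))
    return out
def measure(f,C0=(0.667,0.031)):
    X=np.concatenate([world(n,d).reshape(-1,3) for n,p,d in f]);B=np.concatenate([p.reshape(-1,3) for n,p,d in f]).mean(1)
    ok=np.isfinite(X[:,0]);X=X[ok];B=B[ok]
    r=np.hypot(X[:,0]-C0[0],X[:,1]-C0[1])
    # disc outer edge fit
    res={}
    m=(r>.135)&(r<.2)&(X[:,2]>.075)&(X[:,2]<.095);T=X[m,:2]
    def tf(p):
        q=T-p[:2];a=np.arctan2(q[:,1],q[:,0])-p[2];k=np.round(a/(np.pi/3));a=a-k*np.pi/3
        return np.hypot(q[:,0],q[:,1])*np.sin(a)
    best=None
    for a0 in np.linspace(0,np.pi/3,7)[:-1]:
        s=least_squares(tf,[*C0,a0],loss='soft_l1',f_scale=.003)
        if best is None or s.cost<best.cost: best=s
    res['tabfit']=best.x; res['tabrms']=np.sqrt(np.mean(tf(best.x)**2)); res['ntab']=len(T)
    m=(r>.125)&(r<.165)&(X[:,2]>.04)&(X[:,2]<.05);res['discz']=np.median(X[m,2])
    m=(r<.13)&(X[:,2]>.128)&(X[:,2]<.142);P=X[m]; res['z135']=(len(P),P[:,:2].mean(0) if len(P) else None)
    if len(P)>10: res['can_rect']=cv2.minAreaRect((P[:,:2]*1000).astype(np.float32))
    m=(r<.13)&(X[:,2]>.143)&(X[:,2]<.155);P=X[m]; res['cap']=(len(P),P.mean(0) if len(P) else None)
    return res,X,B,r
E
python3 - <<'E'
from h import *
f=clouds("0");res,X,B,r=measure(f)
for k,v in res.items():print(k,v)
C=res['tabfit'][:2]
r=np.hypot(X[:,0]-C[0],X[:,1]-C[1])
m=(r>.165)&(r<.25)&(X[:,2]>.01)&(X[:,2]<.022)&(X[:,0]<C[0]-.1)&(abs(X[:,1]-C[1])<.1);P=X[m]
print(len(P),P.mean(0),np.median(B[m]),r[m].max())
print(cv2.minAreaRect((P[:,:2]*1000).astype(np.float32)))
print(cv2.fitLine((P[:,:2]).astype(np.float32),cv2.DIST_HUBER,0,.01,.01).ravel())
im=topdown(f,.006,.1,x0=.4,x1=.6,y0=-.1,y1=.15,s=.0005*1)
cv2.imwrite("pics/tng.png",im)
E
```

```text
tabfit [0.66778288 0.03139614 0.63990731]
tabrms 0.003229869322441521
ntab 826
discz 0.0454052137808581
z135 (318, array([ 0.67639871, -0.00820778]))
can_rect ((680.86962890625, 18.991256713867188), (161.91529846191406, 50.70421600341797), 71.35363006591797)
cap (262, array([0.68251872, 0.01012771, 0.14942662]))
302 [ 0.46804378 -0.00772004  0.01651471] 65.0 0.24787816206675672
((466.4046936035156, 25.04751205444336), (70.53620910644531, 109.7889404296875), 8.217653274536133)
[ 0.9518657   0.3065155   0.46804377 -0.00772004]
```

View pics/tng.png

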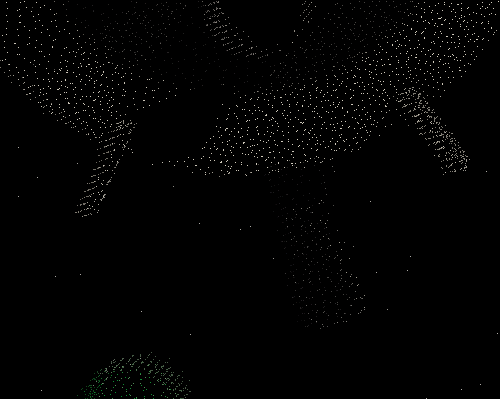

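```bash
cat >> h.py <<'E'
def tongue(X,B,C):
    q=X[:,:2]-C; a=np.pi+.21
    for _ in range(5):
        u=np.array([np.cos(a),np.sin(a)]);s=q@u;t=q@np.array([-u[1],u[0]])
        m=(s>.17)&(s<.245)&(abs(t)<.022)&(X[:,2]>.011)&(X[:,2]<.021)&(B<110)
        # bin midlines
        mids=[];
        for lo in np.arange(.17,.23,.01):
            k=m&(s>=lo)&(s<lo+.01)
            if k.sum()>8: mids.append((lo+.005,(np.percentile(t[k],3)+np.percentile(t[k],97))/2,np.ptp(np.percentile(t[k],[3,97]))))
        mids=np.array(mids); a+=np.sum(mids[:,0]*mids[:,1])/np.sum(mids[:,0]**2)
    return a,mids,s[m].max(),m.sum()
def canister(X,C,a0):
    best=None
    q=X[:,:2]-C;r=np.hypot(*q.T)
    m=(r<.1)&(X[:,2]>.125)&(X[:,2]<.142)&(abs(X[:,0]-a0[0])<.04)&(abs(X[:,1]-a0[1])<.04)
    return cv2.minAreaRect((X[m,:2]*1000).astype(np.float32)),m.sum()
E
python3 - <<'E'
from h import *
f=clouds("0");res,X,B,r=measure(f);C=res['tabfit'][:2]
a,mids,smax,n=tongue(X,B,C);print(a,np.degrees(a-np.pi),mids,smax,n)
print(canister(X,C,(.661,-.035)))
m=(r<.1)&(X[:,2]>.143)&(X[:,2]<.155)&(X[:,1]<0);print("cap",m.sum(),X[m].mean(0),cv2.minEnclosingCircle((X[m,:2]*1000).astype(np.float32)))
# disc edge circle
m=(X[:,2]>.041)&(X[:,2]<.0475)&(r>.12)&(r<.162)
d=lambda p:0
for k in range(6):
    print(k,np.degrees((res['tabfit'][2]+k*np.pi/3)), C+.165*np.array([np.cos(res['tabfit'][2]+k*np.pi/3),np.sin(res['tabfit'][2]+k*np.pi/3)]))
q=X[m,:2]-C;an=np.arctan2(q[:,1],q[:,0]);rr=np.hypot(*q.T)
b=np.arange(-np.pi,np.pi,np.pi/12);print([round(float(np.percentile(rr[(an>=x)&(an<x+np.pi/12)],98)),4) for x in b])
E
```

```text
3.336463421733158 11.165272565087216 [[ 0.175      -0.00100766  0.02631294]
 [ 0.185      -0.00173226  0.02587002]
 [ 0.195      -0.00124179  0.02427688]
 [ 0.205      -0.00055582  0.02533444]
 [ 0.215       0.00075224  0.02978566]
 [ 0.225       0.00307186  0.03168303]] 0.23557803329815183 251
(((661.70458984375, -33.62987518310547), (46.400856018066406, 45.3835563659668), 83.54137420654297), np.int64(275))
cap 157 [ 0.66165032 -0.03463273  0.1495204 ] ((662.30029296875, -33.61896514892578), 17.591753005981445)
0 36.66398840187806 [0.80013781 0.12992112]
1 96.66398840187806 [0.64863521 0.19528136]
2 156.66398840187807 [0.51628028 0.09675638]
3 216.66398840187804 [ 0.53542795 -0.06712884]
4 276.66398840187804 [ 0.68693055 -0.13248908]
5 336.66398840187804 [ 0.81928548 -0.0339641 ]
[0.155, 0.1546, 0.1543, 0.1541, 0.1551, 0.1544, 0.1553, 0.1543, 0.1542, 0.1539, 0.1561, 0.1539, 0.1535, 0.1527, 0.1561, 0.1536, 0.1549, 0.1554, 0.1568, 0.1564, 0.1569, 0.1561, 0.156, 0.1553]
```

Canister is at (0.662,-0.034), 264.6° about the axis. The axis is (0.668,0.031) and the front is at 191.2°, so the disc needs about -73.4° (clockwise from above). The tongue end (235.6 mm) and canister radius (66 mm) match the given sizes. I'll push tab 3, now at 216.7°, from its counter-clockwise side. The first move takes the shut fingers above that spot, at high z.

>>> jog_arm(
  plan=[
    [[28,33,0],[0,0,0.04],0],
    [[28,33,0],[0,0,0.04],0],
    [[28,33,0],[0,0,0.04],0],
    [[28,33,0],[0,0,0.04],0],
    [[28,33,0],[0,0,0.04],0],
    [[28,33,0],[0,0,0.04],0],
    [[28,33,0],[0,0,0.04],0],
    [[28,33,0],[0,0,0.04],0],
    [[28,33,0],[0,0,0.04],0],
    [[28,33,0],[0,0,0.04],0],
    [[28,33,0],[0,0,0.04],0],
    [[28,33,0],[0,0,0.04],0],
    [[28,33,0],[0,0,0.04],0],
  ],
)

```text
t: 1.4
position: [0.5254, -0.1333, 0.2211]
tool_rot: [0.925, -0.379, -0.007, -0.001]
wrist_force: [-0.5, -0.3, 0.7]
opening: -0.0
```

>>> jog_arm(
  plan=[
    [[18,13,0],[0,0,0],0],
    [[17,13,-10],[0,0,0],0],
    [[0,0,-40],[0,0,0],0],
    [[0,0,-40],[0,0,0],0],
    [[0,0,-20],[0,0,0],0],
    [[0,0,0],[0,0,0],0],
  ],
)

```text
t: 2.0
position: [0.5636, -0.0984, 0.1045]
tool_rot: [0.928, -0.373, -0.008, -0.002]
wrist_force: [-0.3, -0.3, -0.3]
opening: -0.0
```

```bash
python3 - <<'E'
from h import *
print(robot.observe()['position'])
for n,p,d in clouds():
    cv2.imwrite(f"pics/{n}1.png",p[100:320,100:400].repeat(2,0).repeat(2,1))
E
```

```text
[ 0.56364624 -0.09841023  0.10451414]
```

View pics/scene1.png

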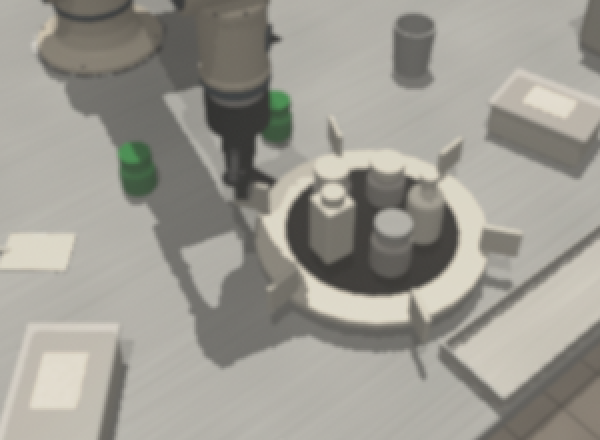

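View pics/side1.png

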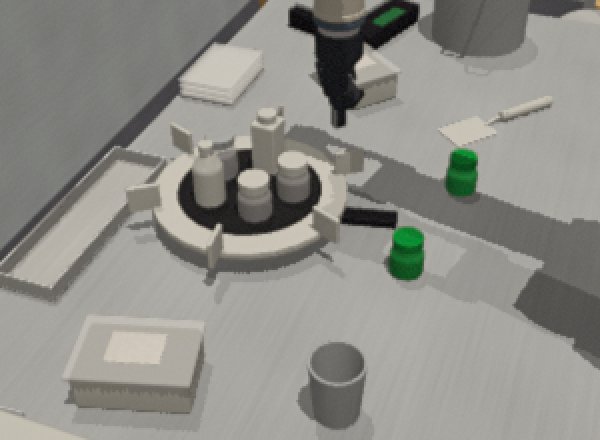

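The shut fingers hang between tabs 3 and 4, about 14° from tab 3 (scene crop tab 3 at (262,197)), clear of the disc. I'll step slightly outward, then go down.

>>> jog_arm(
  plan=[
    [[-7,-9,0],[0,0,0],0],
    [[0,0,-22],[0,0,0],0],
    [[0,0,-20],[0,0,0],0],
    [[0,0,-2],[0,0,0],0],
  ],
)

```text
t: 2.5
position: [0.561, -0.1118, 0.0732]
tool_rot: [0.928, -0.374, 0.002, -0.003]
wrist_force: [0.1, -0.6, 0.1]
opening: -0.001
```

```bash
cat > w.py <<'E'
import numpy as np,sys
C=np.array([.6678,.0314])
def steps(p,r,dths):
    q=np.array(p)-C;th=np.arctan2(q[1],q[0]);prev=np.array(p)
    print("r,th",np.hypot(*q),np.degrees(th)%360)
    for d in dths:
        th-=np.radians(d);n=C+r*np.array([np.cos(th),np.sin(th)]);s=(n-prev)*1000;prev=n
        print(np.round(s).astype(int),round(np.degrees(th)%360,1),np.round(np.radians(d),3))
E
python3 -c "
from w import *
steps((.561,-.1118),.177,[2.5]*3+[1.5]*4+[2,2.5]+[3]*6)"
```

```text
r,th 0.17864064487120498 233.284053921444
[-5  6] 230.8 0.044
[-6  5] 228.3 0.044
[-6  5] 225.8 0.044
[-3  3] 224.3 0.026
[-3  3] 222.8 0.026
[-3  3] 221.3 0.026
[-3  4] 219.8 0.026
[-4  5] 217.8 0.035
[-5  6] 215.3 0.044
[-5  8] 212.3 0.052
[-5  8] 209.3 0.052
[-4  8] 206.3 0.052
[-4  8] 203.3 0.052
[-3  9] 200.3 0.052
[-3  9] 197.3 0.052
```

>>> jog_arm(
  plan=[
    [[0,0,-8],[0,0,0],0],
    [[-5,6,-4],[0,0,0],0],
    [[-6,5,0],[0,0,0],0],
    [[-6,5,0],[0,0,0],0],
    [[-3,3,0],[0,0,-0.02],0],
    [[-3,3,0],[0,0,-0.02],0],
    [[-3,3,0],[0,0,-0.02],0],
    [[-3,4,0],[0,0,-0.02],0],
  ],
)

```text
t: 3.3
position: [0.532, -0.0826, 0.0677]
tool_rot: [0.91, -0.414, 0.007, -0.003]
wrist_force: [-0.8, -1.0, -0.7]
opening: -0.001
```

```bash
python3 - <<'E'
from h import *
from w import *
f=clouds();o=robot.observe();print(o['t'],o['position'],o['wrist_force'],o['joint_positions'][5])
p=f[1][1];cv2.imwrite("pics/side2.png",p[100:320,100:400].repeat(2,0).repeat(2,1))
res,X,B,r=measure(f);print(np.degrees(res['tabfit'][2])%60,res['tabfit'][:2])
steps(o['position'][:2],.177,[1.5,2,2.5]+[3]*15)
E
```

```text
3.4 [ 0.53183498 -0.08199745  0.06760068] [ 0.21021299 -0.9027138  -0.44841093] 0.633521755772586
34.33574003988834 [0.66842017 0.03079623]
r,th 0.17704651462731347 219.82875643882468
[-3  4] 218.3 0.026
[-4  5] 216.3 0.035
[-4  6] 213.8 0.044
[-5  8] 210.8 0.052
[-5  8] 207.8 0.052
[-4  8] 204.8 0.052
[-4  9] 201.8 0.052
[-3  9] 198.8 0.052
[-3  9] 195.8 0.052
[-2  9] 192.8 0.052
[-2  9] 189.8 0.052
[-1  9] 186.8 0.052
[-1  9] 183.8 0.052
[0 9] 180.8 0.052
[0 9] 177.8 0.052
[1 9] 174.8 0.052
[1 9] 171.8 0.052
[2 9] 168.8 0.052
```

View pics/side2.png

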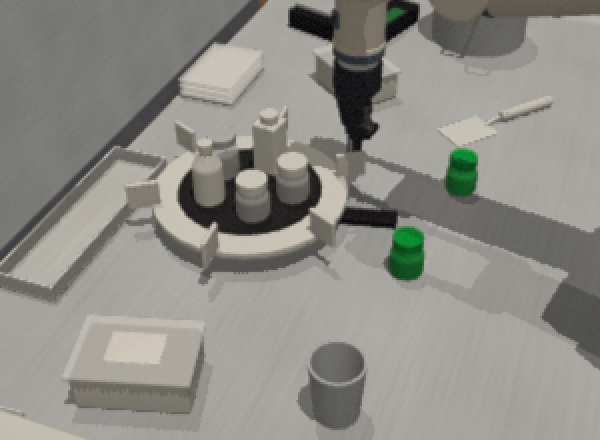

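Contact: tab 3 has moved about 2° with negligible force. I'll carry on around the arc, turning the tool with it.

>>> jog_arm(
  plan=[
    [[-3,4,-3],[0,0,-0.03],0],
    [[-4,5,-3],[0,0,-0.03],0],
    [[-4,6,0],[0,0,-0.04],0],
    [[-5,8,0],[0,0,-0.05],0],
    [[-5,8,0],[0,0,-0.05],0],
    [[-4,8,0],[0,0,-0.05],0],
    [[-4,9,0],[0,0,-0.05],0],
    [[-3,9,0],[0,0,-0.05],0],
  ],
)

```text
t: 4.2
position: [0.5005, -0.0263, 0.0625]
tool_rot: [0.82, -0.572, 0.01, -0.0]
wrist_force: [-0.3, -1.6, 0.0]
opening: -0.0
```

```bash
python3 - <<'E'
from h import *
from w import *
f=clouds();o=robot.observe();print(o['t'],o['position'],o['wrist_force'],o['joint_positions'][5])
p=f[1][1];cv2.imwrite("pics/side3.png",p[100:320,100:400].repeat(2,0).repeat(2,1))
res,X,B,r=measure(f);print(np.degrees(res['tabfit'][2])%60,res['tabfit'][:2])
steps(o['position'][:2],.177,[2,2.5]+[3]*15)
E
```

```text
4.3 [ 0.50053139 -0.02550058  0.06249636] [-0.37531813 -0.23147695  0.09055948] 1.101804041488996
13.002483321926338 [0.66818103 0.03061778]
r,th 0.17668181553472567 198.78701552162983
[-2  6] 196.8 0.035
[-2  7] 194.3 0.044
[-2  9] 191.3 0.052
[-2  9] 188.3 0.052
[-1  9] 185.3 0.052
[-1  9] 182.3 0.052
[0 9] 179.3 0.052
[0 9] 176.3 0.052
[1 9] 173.3 0.052
[1 9] 170.3 0.052
[2 9] 167.3 0.052
[2 9] 164.3 0.052
[3 9] 161.3 0.052
[3 9] 158.3 0.052
[4 9] 155.3 0.052
[4 8] 152.3 0.052
[5 8] 149.3 0.052
```

View pics/side3.png

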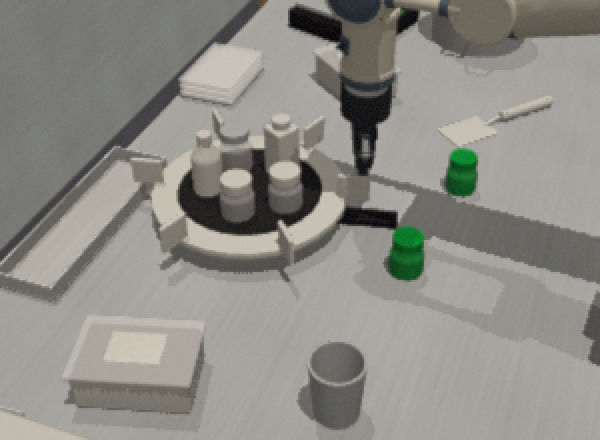

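Tab 3 is now at 193° and the containers are riding along. The force stays below 2 N, so I'll continue.

>>> jog_arm(
  plan=[
    [[-2,6,0],[0,0,-0.03],0],
    [[-2,7,0],[0,0,-0.04],0],
    [[-2,9,0],[0,0,-0.05],0],
    [[-2,9,0],[0,0,-0.05],0],
    [[-1,9,0],[0,0,-0.05],0],
    [[-1,9,0],[0,0,-0.05],0],
    [[0,9,0],[0,0,-0.05],0],
    [[0,9,0],[0,0,-0.05],0],
    [[1,9,0],[0,0,-0.05],0],
    [[1,9,0],[0,0,-0.05],0],
    [[2,9,0],[0,0,-0.05],0],
    [[2,8,0],[0,0,-0.05],0],
    [[2,6,0],[0,0,-0.04],0],
  ],
)

```text
t: 5.6
position: [0.4993, 0.078, 0.0622]
tool_rot: [-0.609, 0.793, -0.01, -0.007]
wrist_force: [-1.2, -1.3, 0.6]
opening: 0.002
```

```bash
python3 - <<'E'
from h import *
from w import *
f=clouds();o=robot.observe();print(o['t'],o['position'],o['wrist_force'],o['joint_positions'][5],o['tool_rot'])
res,X,B,r=measure(f);print(np.degrees(res['tabfit'][2])%60,res['tabfit'][:2])
cv2.imwrite("pics/td4.png",topdown(f,-.02,.2,x0=.4,x1=.9,y0=-.2,y1=.26,s=.001))
for n,p,d in f: cv2.imwrite(f"pics/{n}4.png",p);np.save(f"pics/{n}4.npy",d)
steps(o['position'][:2],.177,[2]*8)
E
```

```text
5.7 [0.49952688 0.07834586 0.06215173] [-0.83918638 -0.76145491  0.00538014] 1.9361155512606731 [-0.60941702  0.7927626  -0.00976786 -0.00655332]
38.708693878306455 [0.66788877 0.02947403]
r,th 0.17469904867852093 164.41163604716587
[0 7] 162.4 0.035
[2 6] 160.4 0.035
[2 6] 158.4 0.035
[2 6] 156.4 0.035
[3 6] 154.4 0.035
[3 6] 152.4 0.035
[3 5] 150.4 0.035
[3 5] 148.4 0.035
```

View pics/td4.png

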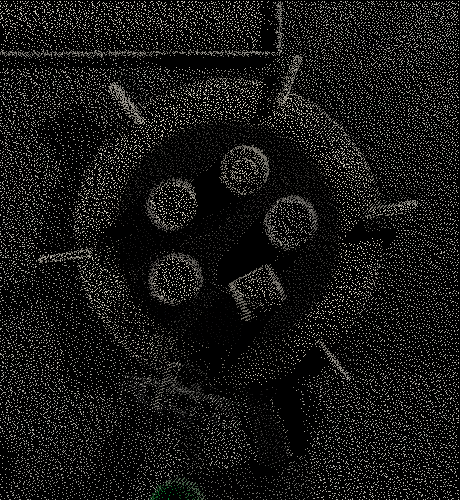

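About 15.4° is left; the tab and canister measurements agree. I'll push 12° slowly, then measure.

>>> jog_arm(
  plan=[
    [[0,7,0],[0,0,-0.03],0],
    [[1,6,0],[0,0,-0.03],0],
    [[2,6,0],[0,0,-0.03],0],
    [[2,6,0],[0,0,-0.03],0],
    [[3,6,0],[0,0,-0.03],0],
    [[3,5,0],[0,0,-0.03],0],
    [[0,0,0],[0,0,0],0],
  ],
)

```text
t: 6.4
position: [0.5115, 0.1105, 0.0619]
tool_rot: [-0.538, 0.843, -0.01, -0.009]
wrist_force: [-0.9, -0.6, 0.5]
opening: 0.001
```

```bash
cat > m.py <<'E'
from h import *
from w import *
f=clouds();o=robot.observe();print(o['t'],o['position'],o['wrist_force'],o['joint_positions'][5])
res,X,B,r=measure(f);print(np.degrees(res['tabfit'][2])%60,res['tabfit'])
C=np.array([.6678,.0314])
a=np.radians(191.2);u=np.array([np.cos(a),np.sin(a)]);n=np.array([-u[1],u[0]])
# cap: highest cluster near front
q=X[:,:2]-C;rr=np.hypot(*q.T)
g=C+.066*u
m=(rr<.1)&(X[:,2]>.143)&(X[:,2]<.156)&(np.hypot(*(X[:,:2]-g).T)<.04)
P=X[m,:2];(cx,cy),R=cv2.minEnclosingCircle((P*1000).astype(np.float32));c=np.array([cx,cy])/1000-C
print("cap n",m.sum(),"R",R,"mean",P.mean(0),"along,side(mm)",c@u*1000,c@n*1000,"ang",np.degrees(np.arctan2(c[1],c[0]))%360)
rc,nn=canister(X,C,P.mean(0));c=np.array(rc[0])/1000-C;print(rc,nn,"along,side",c@u*1000,c@n*1000)
steps(o['position'][:2],.177,[1]*6)
E
python3 m.py
```

```text
6.5 [0.51130037 0.11011857 0.06188647] [-0.51222432  0.08801557  0.53942384] 2.170016537275983
26.932473326884733 [0.6669645  0.0297809  0.47006034]
cap n 146 R 16.8670597076416 mean [0.60428526 0.01455174] along,side(mm) 66.26178820777658 4.383328863797874 ang 194.98469804896476
((607.750244140625, 3.1346664428710938), (44.71413040161133, 75.11373901367188), 23.739604949951172) 222 along,side 64.39621631319926 16.063299300266706
r,th 0.17518203820393297 153.29781957214962
[0 4] 152.3 0.017
[1 3] 151.3 0.017
[2 3] 150.3 0.017
[2 3] 149.3 0.017
[2 3] 148.3 0.017
[2 3] 147.3 0.017
```

4.4 mm (3.7°) to go.

>>> jog_arm(
  plan=[
    [[1,3,0],[0,0,-0.02],0],
    [[1,3,0],[0,0,-0.02],0],
    [[2,3,0],[0,0,-0.02],0],
    [[2,2,0],[0,0,-0.02],0],
    [[0,0,0],[0,0,0],0],
  ],
)

```text
t: 7.0
position: [0.5173, 0.1207, 0.0618]
tool_rot: [-0.502, 0.865, -0.01, -0.01]
wrist_force: [0.4, 0.3, -0.1]
opening: 0.002
```

```bash
python3 m.py
```

```text
7.1 [0.51728227 0.12056675 0.06185829] [ 0.18038092  0.64024547 -0.35484098] 2.271975084851926
23.492149105530896 [0.66711599 0.0298358  0.41001535]
cap n 127 R 16.925277709960938 mean [0.60434944 0.01844163] along,side(mm) 65.75366012690166 -0.44068116472244206 ang 190.8160093176048
((603.178466796875, 19.092670440673828), (42.32855987548828, 47.195858001708984), 13.88197135925293) 200 along,side 65.78133231438045 -0.47878319674632713
r,th 0.17494655551912286 149.35748702986544
[0 4] 148.4 0.017
[2 3] 147.4 0.017
[2 3] 146.4 0.017
[2 3] 145.4 0.017
[2 3] 144.4 0.017
[2 2] 143.4 0.017
```

The canister is within 0.5 mm of the tongue line. I'll back off the tab, then go out and up.

>>> jog_arm(
  plan=[
    [[-3,-4,0],[0,0,0],0],
    [[-5,-7,0],[0,0,0],0],
    [[-8,-4,0],[0,0,0],0],
    [[-8,0,10],[0,0,0],0],
    [[0,0,30],[0,0,0],0],
    [[0,0,40],[0,0,0],0],
    [[-10,0,40],[0,0,0],0],
    [[-20,0,30],[0,0,0],0],
    [[-40,-30,10],[0,0,0],0],
    [[-30,-40,0],[0,0,0],0],
    [[0,-40,0],[0,0,0],0],
    [[0,-40,0],[0,0,0],0],
    [[0,-40,0],[0,0,0],0],
    [[0,-40,0],[0,0,0],0],
    [[0,0,0],[0,0,0],0],
  ],
)

```text
t: 8.6
position: [0.3779, -0.1314, 0.2369]
tool_rot: [-0.504, 0.864, -0.015, -0.005]
wrist_force: [-0.9, 0.5, -0.2]
opening: 0.0
```

```bash
python3 m.py; python3 - <<'E'
from h import *
f=clouds()
cv2.imwrite("pics/td9.png",topdown(f,-.02,.2)); cv2.imwrite("pics/side9.png",f[1][1])
res,X,B,r=measure(f)
a,mids,smax,n=tongue(X,B,np.array([.6678,.0314]));print(np.degrees(a),n,smax)
E
```

```text
8.7 [ 0.37856751 -0.12832275  0.23715065] [ 0.52544407 -0.62552609 -0.82160228] 1.682899225496744
23.011814571784296 [0.66771936 0.03176949 0.40163193]
cap n 156 R 16.51984977722168 mean [0.60202206 0.01875049] along,side(mm) 67.51725170912331 0.46757932687055337 ang 191.59678590377393
((602.063720703125, 18.908206939697266), (42.97241973876953, 47.1338996887207), 10.982892990112305) 262 along,side 66.91067739038589 -0.5143547587841457
r,th 0.33040398285377187 208.90878088388908
[133  77] 207.9 0.017
[-1  3] 206.9 0.017
[-1  3] 205.9 0.017
[-1  3] 204.9 0.017
[-1  3] 203.9 0.017
[-1  3] 202.9 0.017
191.6251790191527 184 0.235682921539968
```

View pics/td9.png

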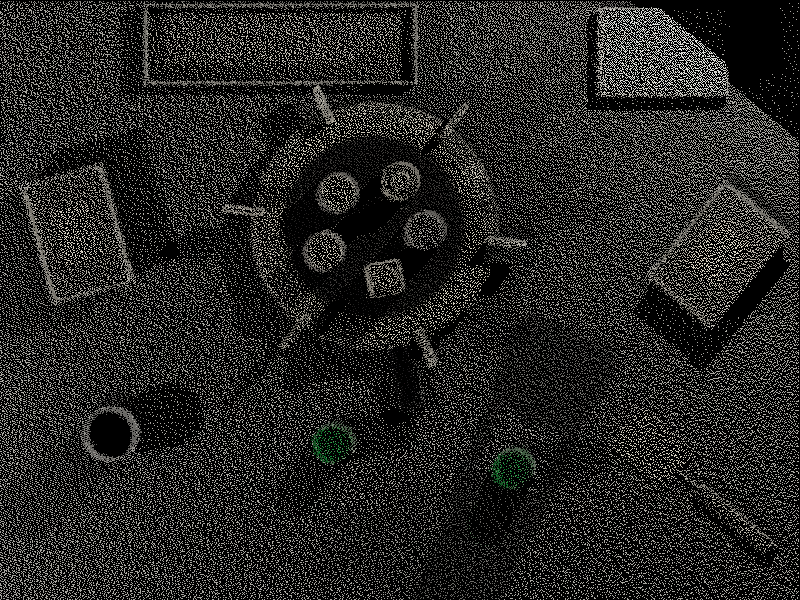

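View pics/side9.png

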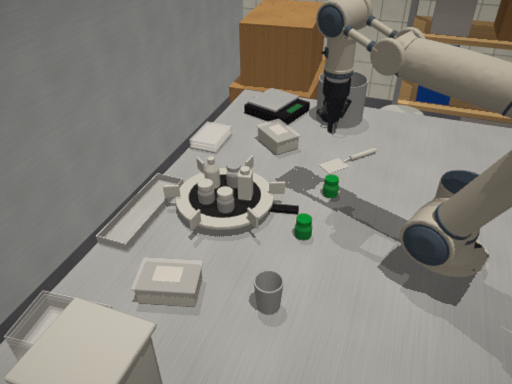

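The final pictures show the canister at top-down (384,280), on the line from the axis (375,226) to the tongue. All five containers are standing and the bystanders haven't moved. The hand is well clear.

```bash
python3 -c "
from cell import robot
print(robot.close_job())"
```

```text
the job is handed in; nothing more can be done
None
```

I turned the carousel about 74° clockwise by pushing one tab with the shut fingertips, then withdrew and handed the job in at about 9 s of the 54 s allowed. No verdict was reported.

- **Canister position:** it stands about 67 mm from the axis. Two measurements put it 0.5 mm to either side of the tongue's centre line, against a limit of 12 mm.
- **Tongue direction:** this was measured at 191.2° at the start and 191.6° at the end, a difference of about 0.5 mm at the canister.
- **Containers:** in the last pictures all five are upright and still on the mat.
- **Bystanders:** the tubs, beaker, spatula and green look-alike jars look unmoved in those pictures.
- **Hand and force:** the hand is clear, at z = 0.24 m. Wrist force readings between moves stayed at about 2 N or less.
- **One bad reading:** a mid-job fit of the canister's outline was 16 mm off because it picked up stray points. I used the cap's position instead, and the two agreed again at the end.

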